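# Seat a filter wheel on its keyed drive hub

## Task

Take the filter wheel out of its storage stand and fit it in the open filter-wheel unit: lower it into the round port, turn it gently on the drive hub until the tang under the wheel finds the slot, and let it go fully home, flat on the unit's top. Never force it down against the hub, do not drop it in, and leave the other things where they are.

Things in the scene. Friction and masses are not known exactly. Their poses are not given: they have to be found in the camera images.
- wheel: Filter wheel, loose, 0.15 to 0.27 kg: aluminium disc 90 mm across, 5 mm thick, with six amber glass windows round a central grip bar. Origin: centre of the disc's UNDERSIDE; z up along its axis. At the start the disc lies on the stand, its pilot and tang in the stand's hole.
- grip (a point): Middle of the wheel's upright grip bar, 24 mm above the wheel's origin. The bar is 40 mm along the wheel's x, 14 mm along its y, and stands 32 mm high on the disc (5 to 37 mm above the origin): pinch it across y. It is parallel to the tang below.
- tang (a point): Lower end of the tang under the wheel, on its axis, 22 mm below the wheel's origin. Under the disc comes a round pilot 44 mm across, 12 mm long with a bevelled lower edge, then the flat tang: 40 mm along the wheel's x, 6 mm along its y, 10 mm long.
- stand: Fixed grey plastic storage stand, 84 x 84 mm, 30 mm high, with a vertical hole 52 mm across. Origin: centre of its underside. The wheel's disc lies on its top; lift the wheel straight up by 25 mm or more to clear it.
- housing: Fixed filter-wheel unit, cover off: square block 130 x 130 mm, 60 mm high, with a black motor box on its +x side (reaching 101 mm from the centre, 44 mm high) and a black light tube on its -x side (reaching 88 mm). Origin: centre of its underside, z up.
- port (a point): Centre of the round port in the unit's top, level with the top face; axes as the housing's. Port 46 mm across (1 mm play round the wheel's pilot), chamfered 4 mm. Fully home, the disc lies on the unit's top and the wheel's origin is level with this point; with the tang still standing on the hub face the wheel is 8 mm higher.
- hub (a point): Centre of the drive hub's face at the port's bottom, 14 mm below the top; axes as the HOUSING's, not the hub's. A straight slot 9.2 mm wide, over 8 mm deep, runs across it; the tang fits either way round, play 0.08 rad. The slot's angle is not measured: -0.7 to 0.7 rad from this x. Hub stiff to turn (0.1 N m), stays put under light rubbing. Over 40 N of load damages it.
- objective: Bystander: steel microscope objective standing upright, 30 mm across, 49 mm high. Origin: centre of its underside.
- screwdriver: Bystander: small screwdriver with a black handle, 150 mm long, lying flat. Origin: underside of its middle.
- slide_box: Bystander: blue plastic slide box 60 x 100 x 35 mm. Origin: centre of its underside.
Things that resemble listed ones, but are neither listed nor needed, are in the scene too. What is shaped like the housing but pink is not meant. There is more than one size of the wheel; the one meant has the size given above.

How it is judged (in metres and radians):
On the way, in this order (a step that is already met when the one before it is completed fails the run):
1. the wheel is lifted clear of its stand (height (world z) of wheel above 0.055 m), for 0.1 s.
2. the wheel is lowered slowly into the port: within 4 mm of its axis, less than 12 mm above home, moving slower than 0.15 m/s (z of wheel in the frame of port between 0.003 and 0.012 m and horizontal distance between wheel and port below 0.004 m and linear speed of wheel below 0.15 m/s).
At the end, for the whole second after the job is handed in: The wheel is fully home in the unit: its disc within 2 mm of the unit's top, within 3 mm of the port's axis, level within 0.04 rad, at rest and released; the three bystanders within 20 mm of where they were (z of wheel in the frame of port between -0.002 and 0.002 m and horizontal distance between wheel and port below 0.003 m and angle between wheel's own z axis and vertical below 0.04 rad and linear speed of wheel below 0.01 m/s and angular speed of wheel below 0.1 rad/s and not (contact force between wheel and the fingers above 0.05 N) and not (distance of objective from where it was at the start of the episode above 0.02 m) and not (distance of screwdriver from where it was at the start of the episode above 0.02 m) and not (distance of slide_box from where it was at the start of the episode above 0.02 m)); the robot touches nothing.
It fails at once if the wheel is pressed on the unit or its hub with more than 40 N (contact force between wheel and housing above 40 N).
It fails at once if the wheel is dropped into the port (faster than 0.5 m/s within 30 mm of home) (distance between wheel and port below 0.03 m and linear speed of wheel above 0.5 m/s).
It fails at once if the objective is pushed more than 20 mm (distance of objective from where it was at the start of the episode above 0.02 m).
It fails at once if the screwdriver is pushed more than 20 mm (distance of screwdriver from where it was at the start of the episode above 0.02 m).
It fails at once if the slide_box is pushed more than 20 mm (distance of slide_box from where it was at the start of the episode above 0.02 m).
It also fails if it takes over 64 s, if anything falls off the work surface, if the arm or the gripper's body presses on something with over 40 N, if the wrist force passes 120 N, or if a joint passes its speed limit or range.

## Robot

A 6-joint arm with a two-finger parallel gripper is mounted at the origin on the work surface. World frame = base frame: x ahead of the robot, y to its left, z up, the work surface at z = 0. Lengths are in mm, angles in degrees, forces in N, time in s.
With the tool pointing down it reaches from about 300 to 850 mm from the base axis. Payload 4.2 kg.
Tool frame: the origin (TCP) lies at the very end of the fingers, on their centre line; the grasp point (between the pads) lies 19 mm behind it (env.grasp_offset is the distance from the TCP to the grasp point, in mm); z points along the fingers, y is the line along which they close (so a half turn about z gives the same grasp; the last joint's range is limited). The gripper opens to 91 mm and grips with 3 to 60 N. Pads are 32 mm wide; open, the fingers measure 118 mm over their backs; the gripper's body (76 mm by 178 mm) begins 60 mm behind the grasp point.
Start: joints at [65.432, 18.312, 89.639, -0, 72.044, -1.146], TCP at [228.571, 527.635, 213.976] pointing down, gripper open.
Joint ranges: [-177.97, 177.97], [-48.28, 115.42], [12.27, 149.76], [-77.06, 257.06], [2.81, 150.46], [-146.56, 146.56]. Speed limits (degrees/s): [147.25, 147.25, 180, 180, 180, 180].

## Interface

Orientations are given as [roll, pitch, yaw] about the fixed x, y, z axes, in that order (R = Rz(yaw) Ry(pitch) Rx(roll)).
In Python, from workcell import env, eyes gives the robot as it stands.
- The arm moves only by the tool send_rows, never from a script. Its arguments are lists of equal length, an entry for each row: "grip": the opening, from -1 (shut) to 1 (fully open), so that 0 is half open; "xyz": the shift along the world's x, y, z in m, a list of three; "yaw": the turn about the world's z in degrees. A call has 1 to 8 rows; each row is the pose to reach, as a shift and turn from the pose commanded when the call began; what a row does not reach only later rows make up. A row lasts 1/12 s, in which the tool goes at most 41.7 mm and 7.16 degrees, less where a joint would pass 70% of its speed; a pose out of reach is approached as far as the arm can. A call with a gripper value outside its range is refused whole. The fingers move at their own pace and stop on an object; "grip_force" is the grip in N (left out, the last holds). Time passes only in rows, so rows that repeat a pose let the fingers close. It gives the time, the measured TCP pose, the force, the opening and the grip force at its end, in the units of the state.
- env.state(): the state, without advancing time (a new reading comes with each control period).
- eyes.grab_frame(name): name is "side" or "top" or "wrist"; returns a dict with "frame" (420x560x3 uint8, red, green, blue), "fx", "fy", "cx", "cy" (pixels), "pose" (4x4, takes a point from camera to world coordinates). Camera axes: x right, y down, z forward; pixel columns grow to the right and rows downward; lengths in mm; the calibration is good to about 2 mm. A picture is of the moment at which its call begins. There is no depth.
- env.job_done(): hands the job in; it is judged then, once.
The state is a dict: "time_s": time; "qpos": joint angles; "qvel": joint speeds; "effort": joint torques, N m; "ee_pos": TCP position; "ee_rot": TCP orientation; "force": force on the tool from outside, world axes, zero at the start; "torque": the same for the moment, N m; "gripper_width": finger opening in mm; "gripper_force": force on a finger pad.
Only numpy, scipy, OpenCV 4.12 (cv2) and the standard library are available. Lean on these libraries where they do the work, as an engineer would, in place of code of your own. Each camera call takes 0.05 s, during which the arm holds its last target. There are 200 camera calls.

## Working session

There is one attempt and no reset: what is moved stays moved. The work goes in short steps, Python scripts to look and compute and a tool call to move; the robot and the scene stay as the last step left them, time stands still between calls to the robot, and variables do not carry over. Pictures are saved under pics/ and viewed, at most 10 in all, crops included, and the job is handed in when it is done.

Besides the shell and the picture viewer there is one more tool, called after "Request:" as name(argument=value, ...), one argument or row to a line, values as JSON. send_rows: Moves the arm, as the interface text tells. Its arguments: {"type":"object","properties":{"grip":{"type":"array"},"xyz":{"type":"array"},"yaw":{"type":"array"},"grip_force":{"type":"number"}},"required":["grip","xyz","yaw"]}

```bash
mkdir -p pics; cat > h.py <<'E'
from workcell import env, eyes
import numpy as np, cv2
def grab(n,save=None):
    f=eyes.grab_frame(n)
    if save: cv2.imwrite('pics/'+save,cv2.cvtColor(f['frame'],cv2.COLOR_RGB2BGR))
    return f
def w(f,u,v,z):
    d=f['pose'][:3,:3]@np.array([(u-f['cx'])/f['fx'],(v-f['cy'])/f['fy'],1]); o=f['pose'][:3,3]
    return o+d*(z-o[2])/d[2]
def pix(f,p):
    q=f['pose'][:3,:3].T@(np.array(p)-f['pose'][:3,3]); return q[0]/q[2]*f['fx']+f['cx'],q[1]/q[2]*f['fy']+f['cy']
E
python3 - <<'E'
from h import *
import pickle
fs={n:grab(n,n+'0.png') for n in('top','side')}
pickle.dump(fs,open('f0.pkl','wb'))
for f in fs.values(): print(f['fx'],f['cx'],f['cy'],f['pose'].round(3))
s=env.state();print(s['time_s'],s['ee_pos'],s['ee_rot'],s['gripper_width'])
E
```

```text
383.2356414099737 281.28402447562877 202.29414920747385 [[ 4.000000e-03 -9.920000e-01  1.290000e-01  4.011850e+02]
 [-1.000000e+00 -7.000000e-03 -1.900000e-02  4.777600e+01]
 [ 2.000000e-02 -1.290000e-01 -9.910000e-01  1.146644e+03]
 [ 0.000000e+00  0.000000e+00  0.000000e+00  1.000000e+00]]
406.3832682062259 280.1454458314977 211.18653010942398 [[ 8.70000e-01 -2.90000e-01  3.98000e-01  1.37677e+02]
 [-4.92000e-01 -5.18000e-01  6.99000e-01 -6.09915e+02]
 [ 4.00000e-03 -8.05000e-01 -5.94000e-01  6.15237e+02]
 [ 0.00000e+00  0.00000e+00  0.00000e+00  1.00000e+00]]
0.1 [228.38248891 527.20356421 213.20727716] [-1.79908392e+02 -3.50096755e-04  1.56577437e+02] 91.1947200021079
```

View pics/top0.png

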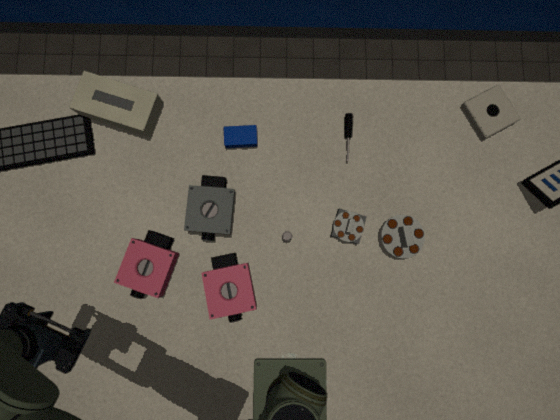

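The grey housing is at about (210,210). The wheel meant, about 31 px or 90 mm across, is at (348,226), and the one at (402,237) is too large. I'll enlarge both from the top view and look at the side view.

```bash
python3 - <<'E'
import cv2,numpy as np
t=cv2.imread('pics/top0.png')
a=cv2.resize(t[170:250,170:250],(560,560),interpolation=cv2.INTER_CUBIC)
b=cv2.resize(t[204:250,326:372],(560,560)[::1],interpolation=cv2.INTER_CUBIC)
o=cv2.resize(np.hstack([a,b]),(800,400));cv2.imwrite('pics/c0.png',np.clip(o*1.6,0,255).astype('uint8'))
E
```

```text
(no output)
```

View pics/c0.png

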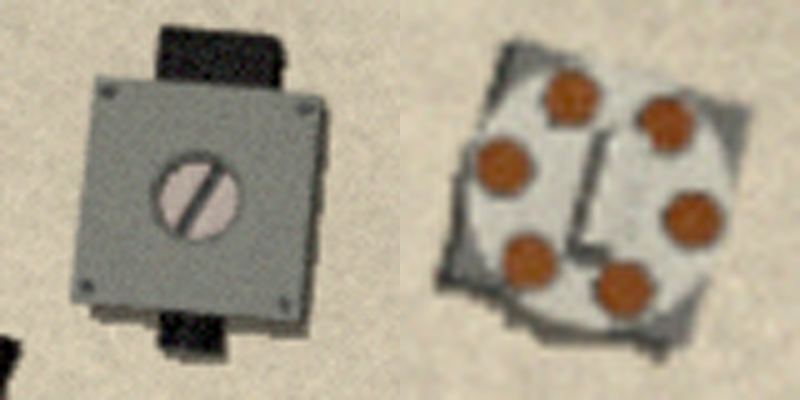

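View pics/side0.png

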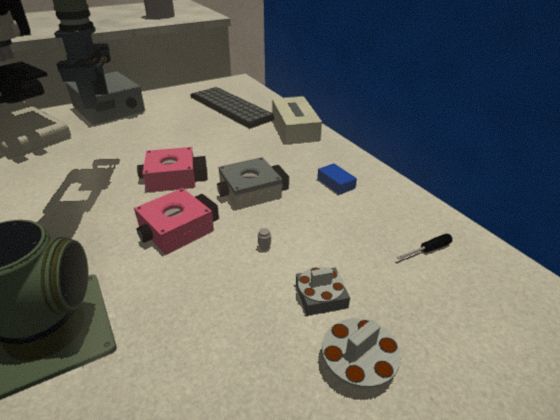

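The top crop shows the motor box (+x) pointing up in the image and the slot running from (180,235) to (222,165). The grip bar lies midway between the windows. Next I'll convert these to world coordinates.

```bash
python3 - <<'E'
from h import *
import pickle
f=pickle.load(open('f0.pkl','rb'))['top']
L=lambda x,y,z:w(f,170+x/5-.5,170+y/5-.5,z)
Rr=lambda x,y,z:w(f,326+(x-400)/8.696-.5,204+y/8.696-.5,z)
ang=lambda d:np.degrees(np.arctan2(d[1],d[0]))
c=[L(*p,60) for p in((107,91),(307,107),(285,303),(87,287))]
print('screws centre',np.mean(c,0),'sides',[np.linalg.norm(c[i]-c[i-1]).round(1) for i in range(4)],ang(c[0]-c[3]),ang(c[1]-c[2]))
print('port',L(199,196,55),'slot',ang(L(222,165,46)-L(180,235,46)))
k=np.array([Rr(*p,35) for p in((571,97),(665,123),(693,220),(623,289),(529,262),(503,166))])
m=k.mean(0);print('wheel',m,np.linalg.norm(k-m,axis=1).round(1),[ang(q-m).round(1) for q in k])
fs=pickle.load(open('f0.pkl','rb'))['side']
print(pix(fs,[*np.mean(c,0)[:2],60]),pix(fs,[*m[:2],67]))
E
```

```text
screws centre [522.44717113 232.84421719  60.        ] sides [np.float64(112.4), np.float64(114.6), np.float64(112.6), np.float64(112.0)] -3.7548201295469226 -5.104188805010834
port [523.21299272 232.34643002  55.        ] slot -29.42093220053289
wheel [ 478.41842284 -168.80938148   35.        ] [33.2 33.1 33.2 33.1 33.  32.8] [np.float64(14.5), np.float64(-44.6), np.float64(-105.7), np.float64(-166.0), np.float64(135.0), np.float64(74.5)]
(np.float64(249.11861635439436), np.float64(172.6440899995014)) (np.float64(321.08517250493884), np.float64(271.20136377354703))
```

Request:
send_rows(
  grip=[1, 1, 1, 1, 1, 1, 1, 1],
  xyz=[
    [0.037, -0.037, 0.004],
    [0.074, -0.074, 0.008],
    [0.11, -0.11, 0.012],
    [0.146, -0.146, 0.016],
    [0.18, -0.18, 0.02],
    [0.21, -0.21, 0.02],
    [0.235, -0.235, 0.02],
    [0.25, -0.25, 0.02],
  ],
  yaw=[1, 2, 3, 4, 5, 6, 7, 8.4],
)

```text
time_s: 0.77
ee_pos: [464.7, 290.6, 233.6]
ee_rot: [-180.0, -0.0, 165.0]
force: [0.7, 0.1, 0.2]
gripper_width: 91.2
gripper_force: 0.0
```

Request:
send_rows(
  grip=[1, 1, 1, 1],
  xyz=[
    [0.025, -0.025, 0.01],
    [0.044, -0.045, 0.02],
    [0.044, -0.045, 0.02],
    [0.044, -0.045, 0.02],
  ],
  yaw=[0, 0, 0, 0],
)

```text
time_s: 1.1
ee_pos: [508.6, 246.4, 253.5]
ee_rot: [180.0, -0.0, 164.8]
force: [-0.5, 0.9, -0.2]
gripper_width: 91.6
gripper_force: 0.0
```

```bash
python3 - <<'E'
from h import *
import pickle
f=grab('wrist','w1.png');pickle.dump((f,env.state()),open('w1.pkl','wb'))
s=env.state();print(s['time_s'],s['ee_pos'],s['ee_rot'],s['force']);print(f['pose'].round(3),f['fx'])
print(pix(f,[523,232.5,60]))
E
```

```text
1.15 [507.54575279 247.16086381 253.12374724] [-1.79991094e+02 -7.25987006e-02  1.64908714e+02] [-0.28827097 -0.43542439 -0.06312026]
[[ 2.62000e-01  9.32000e-01  2.51000e-01  4.37835e+02]
 [ 9.65000e-01 -2.54000e-01 -6.60000e-02  2.65960e+02]
 [ 2.00000e-03  2.59000e-01 -9.66000e-01  4.24365e+02]
 [ 0.00000e+00  0.00000e+00  0.00000e+00  1.00000e+00]] 319.812067705836
(np.float64(269.4703830018602), np.float64(203.32896979371725))
```

View pics/w1.png

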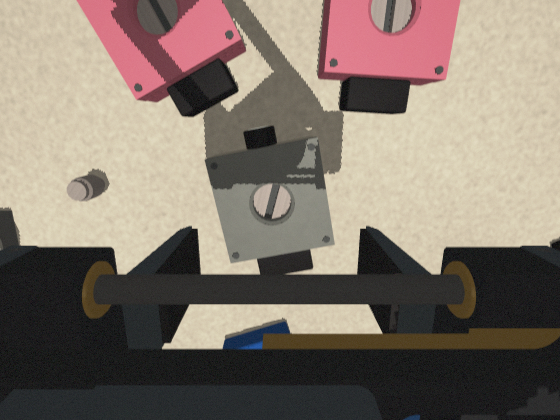

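The wrist view shows the port centred near (272,202) with its slot visible. I'll enlarge it.

```bash
python3 - <<'E'
import cv2,numpy as np
t=cv2.imread('pics/w1.png')[130:270,200:340]
cv2.imwrite('pics/c1.png',np.clip(cv2.resize(t,(560,560),interpolation=cv2.INTER_CUBIC)*1.4,0,255).astype('uint8'))
E
```

```text
(no output)
```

View pics/c1.png

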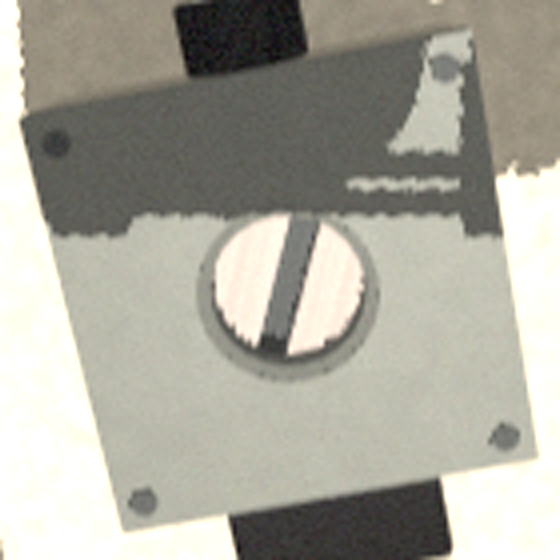

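```bash
python3 - <<'E'
from h import *
import pickle
f,s=pickle.load(open('w1.pkl','rb'))
L=lambda x,y,z:w(f,200+x/4-.4,130+y/4-.4,z)
ang=lambda d:np.degrees(np.arctan2(d[1],d[0]))
c=[L(*p,60) for p in((55,143),(442,68),(505,436),(143,501))]
print('centre',np.mean(c,0),'diag-centre',(c[0]+c[2])/2,(c[1]+c[3])/2,'sides',[np.linalg.norm(c[i]-c[i-1]).round(1) for i in range(4)],[ang(c[3]-c[0]),ang(c[2]-c[1])])
print('slot',ang(L(276,338,46)-L(304.5,223,46)),'slotmid',L(290,283,46),'port',L(288.5,290,60))
E
```

```text
centre [523.30028587 234.51294565  60.        ] diag-centre [523.31494045 234.68630636  60.        ] [523.28563129 234.33958494  60.        ] sides [np.float64(111.7), np.float64(111.5), np.float64(111.7), np.float64(112.2)] [np.float64(-4.262115395243527), np.float64(-3.9051536338832267)]
slot -29.036324395896656 slotmid [523.51616114 235.30501778  46.        ] port [522.26362338 235.45129458  60.        ]
```

Request:
send_rows(
  grip=[1, 1, 1, 1, 1, 1, 1, 1],
  xyz=[
    [-0.004, -0.04, 0],
    [-0.008, -0.08, 0],
    [-0.012, -0.12, 0],
    [-0.016, -0.16, 0],
    [-0.02, -0.2, 0],
    [-0.025, -0.24, 0],
    [-0.03, -0.28, 0],
    [-0.035, -0.32, 0],
  ],
  yaw=[0, 0, 0, 0, 0, 0, 0, 0],
)

```text
time_s: 1.82
ee_pos: [471.5, -72.7, 253.2]
ee_rot: [180.0, -0.1, 165.1]
force: [0.6, 1.2, 0.7]
gripper_width: 91.4
gripper_force: 0.0
```

Request:
send_rows(
  grip=[1, 1, 1, 1, 1, 1],
  xyz=[
    [-0.003, -0.03, -0.01],
    [-0.005, -0.06, -0.02],
    [-0.009, -0.085, -0.03],
    [-0.009, -0.095, -0.03],
    [-0.009, -0.095, -0.03],
    [-0.009, -0.095, -0.03],
  ],
  yaw=[0, 0, 0, 0, 0, 0],
)

```text
time_s: 2.32
ee_pos: [464.0, -166.4, 223.7]
ee_rot: [179.9, -0.0, 165.0]
force: [0.4, 0.8, -0.2]
gripper_width: 91.1
gripper_force: 0.0
```

```bash
python3 - <<'E'
from h import *
import pickle
f=grab('wrist','w2.png');s=env.state();pickle.dump((f,s),open('w2.pkl','wb'))
print(s['time_s'],s['ee_pos'],s['ee_rot'],s['force'],pix(f,[478.4,-168.8,35]))
u,v=map(int,pix(f,[478.4,-168.8,45]))
t=cv2.imread('pics/w2.png')[v-70:v+70,u-70:u+70];print(u,v)
cv2.imwrite('pics/c2.png',np.clip(cv2.resize(t,(560,560),interpolation=cv2.INTER_CUBIC)*1.3,0,255).astype('uint8'))
E
```

```text
2.3667 [ 464.186635   -166.07112324  223.95097295] [1.79940180e+02 1.76153838e-02 1.65048707e+02] [0.07866401 0.64325024 0.28075719] (np.float64(278.7344861088412), np.float64(201.8198912023961))
278 203
```

View pics/c2.png

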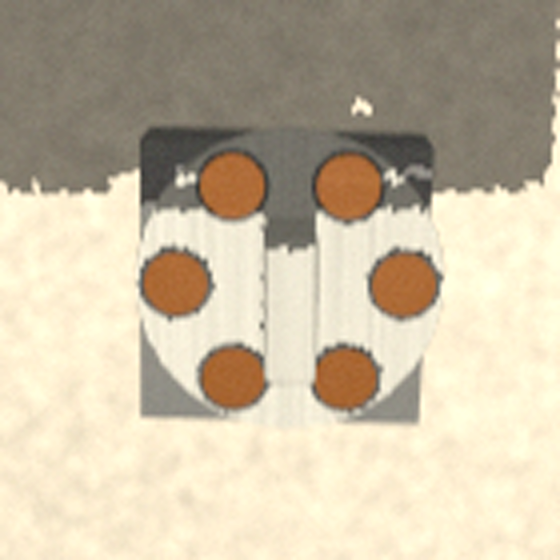

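The crop shows the bar parallel to the tool x axis, with six windows centred near crop (290,282).

```bash
python3 - <<'E'
from h import *
import pickle
f,s=pickle.load(open('w2.pkl','rb'))
L=lambda x,y,z:w(f,208+x/4-.4,133+y/4-.4,z)
ang=lambda d:np.degrees(np.arctan2(d[1],d[0]))
k=np.array([L(*p,35) for p in((233,186),(348,186),(405,285),(347,378),(233,377),(176,282))])
m=k.mean(0);print(m,np.linalg.norm(k-m,axis=1).round(1),[(ang(q-m)%60).round(1) for q in k])
print('bar top sides',L(264.5,310,67),L(315.5,310,67), (L(264.5,310,67)+L(315.5,310,67))/2, np.linalg.norm(L(264.5,310,67)-L(315.5,310,67)))
print('delta', m-s['ee_pos'])
E
```

```text
[ 480.77602195 -167.6914506    35.        ] [32.9 32.9 33.2 33.3 33.1 33.1] [np.float64(14.7), np.float64(15.2), np.float64(14.2), np.float64(15.2), np.float64(14.2), np.float64(14.1)]
bar top sides [ 478.16865891 -174.35248866   67.        ] [ 481.68328145 -161.28306669   67.        ] [ 479.92597018 -167.81777767   67.        ] 13.533749006491586
delta [  16.58938695   -1.62032736 -188.95097295]
```

Request:
send_rows(
  grip=[0, 0, 0, 0, 0, 0, 0, 0],
  xyz=[
    [0.008, -0.001, -0.03],
    [0.016, -0.002, -0.06],
    [0.016, -0.002, -0.09],
    [0.016, -0.002, -0.12],
    [0.016, -0.002, -0.145],
    [0.016, -0.002, -0.165],
    [0.016, -0.002, -0.178],
    [0.016, -0.002, -0.185],
  ],
  yaw=[0, 0, 0, 0, 0, 0, 0, 0],
)

```text
time_s: 3.03
ee_pos: [479.5, -167.5, 37.4]
ee_rot: [180.0, -0.1, 165.1]
force: [0.1, 0.4, -0.9]
gripper_width: 45.5
gripper_force: 0.0
```

Request:
send_rows(
  grip=[-0.3, -0.6, -0.8, -1, -1, -1, -1, -1],
  xyz=[
    [0, 0, 0],
    [0, 0, 0],
    [0, 0, 0],
    [0, 0, 0],
    [0, 0, 0],
    [0, 0, 0],
    [0, 0, 0],
    [0, 0, 0],
  ],
  yaw=[0, 0, 0, 0, 0, 0, 0, 0],
  grip_force=25,
)

```text
time_s: 3.7
ee_pos: [480.4, -169.6, 39.6]
ee_rot: [180.0, 0.1, 165.0]
force: [-0.7, 2.4, 6.0]
gripper_width: 13.9
gripper_force: 25.0
```

Request:
send_rows(
  grip=[-1, -1, -1, -1, -1, -1, -1, -1],
  xyz=[
    [0, 0, 0.01],
    [0, 0, 0.025],
    [0, 0, 0.045],
    [0, 0, 0.07],
    [0, 0, 0.095],
    [0, 0, 0.11],
    [0, 0, 0.11],
    [0, 0, 0.11],
  ],
  yaw=[0, 0, 0, 0, 0, 0, 0, 0],
)

```text
time_s: 4.37
ee_pos: [479.7, -169.7, 149.0]
ee_rot: [-180.0, 0.1, 165.0]
force: [-0.8, 1.0, -2.3]
gripper_width: 13.8
gripper_force: 25.0
```

```bash
python3 - <<'E'
from h import *
import pickle
f=grab('wrist','w3.png');g=grab('side','s3.png');s=env.state();pickle.dump((f,g,s),open('w3.pkl','wb'))
print(s['time_s'],s['ee_pos'],s['ee_rot'],s['force'],s['torque'],s['gripper_width'])
a=cv2.imread('pics/w3.png');print(pix(f,[480,-169,145]));u,v=map(int,pix(g,[480,-169,145]))
b=cv2.resize(g['frame'][v-60:v+60,u-60:u+60,::-1],(420,420),interpolation=cv2.INTER_CUBIC)
o=np.hstack([a[:,90:470],b]);cv2.imwrite('pics/c3.png',np.clip(o*1.3,0,255).astype('uint8'))
E
```

```text
4.4667 [ 478.62640496 -169.23916228  147.34623183] [ 1.79982726e+02 -1.67979502e-01  1.64971104e+02] [ 0.0223128  -0.45363903 -2.03749984] [0.0086024  0.05111224 0.00864634] 14.148773138896399
(np.float64(278.75189694426956), np.float64(252.6342209100579))
```

View pics/c3.png

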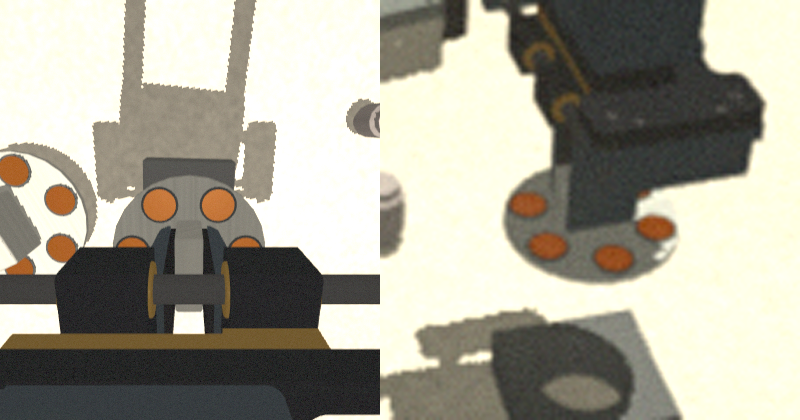

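The wheel is lifted and held level. I'll measure its offset from the TCP with the two visible windows at wrist (249,205) and (308,205).

```bash
python3 - <<'E'
from h import *
import pickle
f,g,s=pickle.load(open('w3.pkl','rb'))
def blobs(f,box):
    x0,y0,x1,y1=box;h=cv2.cvtColor(f['frame'],cv2.COLOR_RGB2HSV)[y0:y1,x0:x1]
    m=((h[...,0]<22)&(h[...,1]>130)&(h[...,2]>60)).astype('uint8')
    n,_,st,c=cv2.connectedComponentsWithStats(m);return [(c[i]+[x0,y0]) for i in range(1,n) if st[i,4]>300]
b=blobs(f,(225,180,335,228));print(b)
for z in(144,145,146):
    p=[w(f,*q,z) for q in b];d=p[1]-p[0]
    mid=(p[0]+p[1])/2;print(z,mid,np.linalg.norm(d),np.degrees(np.arctan2(d[1],d[0]))-90)
    c=mid-33*np.cos(np.pi/6)*np.array([-.966,.259,0]);print('centre',c,c-s['ee_pos'])
E
```

```text
[array([249.13164251, 204.66304348]), array([307.71497585, 204.64975845])]
144 [ 452.09467835 -161.69946497  144.        ] 33.229534743243185 -15.04041910731236
centre [ 479.70183617 -169.10138409  144.        ] [ 1.07543121  0.13777818 -3.34623183]
145 [ 451.84775871 -161.63416481  145.        ] 33.040491261950656 -15.040419107312289
centre [ 479.45491653 -169.03608394  145.        ] [ 0.82851158  0.20307834 -2.34623183]
146 [ 451.60083907 -161.56886466  146.        ] 32.851447780658205 -15.040419107312388
centre [ 479.20799689 -168.97078378  146.        ] [ 0.58159194  0.26837849 -1.34623183]
```

Request:
send_rows(
  grip=[-1, -1, -1, -1, -1, -1, -1, -1],
  xyz=[
    [0.001, 0.01, 0],
    [0.003, 0.03, 0],
    [0.006, 0.06, 0],
    [0.01, 0.09, 0],
    [0.013, 0.12, 0],
    [0.016, 0.15, 0],
    [0.019, 0.18, 0],
    [0.022, 0.21, 0],
  ],
  yaw=[-1, -2, -3, -4, -5, -6, -7, -8],
)

```text
time_s: 5.13
ee_pos: [500.6, 41.7, 146.9]
ee_rot: [-179.9, -0.2, 156.9]
force: [0.9, -0.6, -2.1]
gripper_width: 13.8
gripper_force: 25.0
```

Request:
send_rows(
  grip=[-1, -1, -1, -1, -1, -1, -1, -1],
  xyz=[
    [0.003, 0.03, 0],
    [0.006, 0.06, 0],
    [0.009, 0.09, 0],
    [0.013, 0.12, 0],
    [0.016, 0.15, 0],
    [0.02, 0.175, 0],
    [0.021, 0.187, 0],
    [0.021, 0.192, 0],
  ],
  yaw=[-1, -2, -3, -4, -5, -6, -6, -6],
)

```text
time_s: 5.8
ee_pos: [522.1, 233.8, 146.9]
ee_rot: [-179.9, -0.1, 151.1]
force: [1.0, -0.3, -2.4]
gripper_width: 14.1
gripper_force: 25.0
```

Request:
send_rows(
  grip=[-1, -1, -1, -1, -1, -1],
  xyz=[
    [0, 0, -0.01],
    [0, 0, -0.02],
    [0, 0, -0.03],
    [0, 0, -0.036],
    [0, 0, -0.036],
    [0, 0, -0.036],
  ],
  yaw=[0, 0, 0, 0, 0, 0],
)

```text
time_s: 6.3
ee_pos: [522.6, 231.5, 112.0]
ee_rot: [-179.9, -0.0, 150.9]
force: [0.6, 0.6, -1.9]
gripper_width: 14.0
gripper_force: 25.0
```

```bash
python3 - <<'E'
from h import *
import pickle
f=grab('wrist','w4.png');g=grab('side','s4.png');t=grab('top','t4.png');s=env.state();pickle.dump((f,g,t,s),open('w4.pkl','wb'))
print(s['time_s'],s['ee_pos'],s['ee_rot'],s['force'],s['torque'],s['gripper_width'])
u,v=map(int,pix(g,[523,233,80]));print(u,v,pix(f,[523,233,108]))
b=cv2.resize(g['frame'][v-50:v+50,u-50:u+50,::-1],(420,420),interpolation=cv2.INTER_CUBIC)
o=np.hstack([f['frame'][:,90:470,::-1],b]);cv2.imwrite('pics/c4.png',np.clip(o*1.4,0,255).astype('uint8'))
E
```

```text
6.45 [523.24378763 232.30960748 113.18228421] [1.79942130e+02 4.34072486e-02 1.50955220e+02] [-0.01179755 -0.62996837 -1.90182458] [0.01518752 0.00616028 0.00280511] 14.12722071975998
248 165 (np.float64(280.1673031426895), np.float64(252.21465675006027))
```

View pics/c4.png

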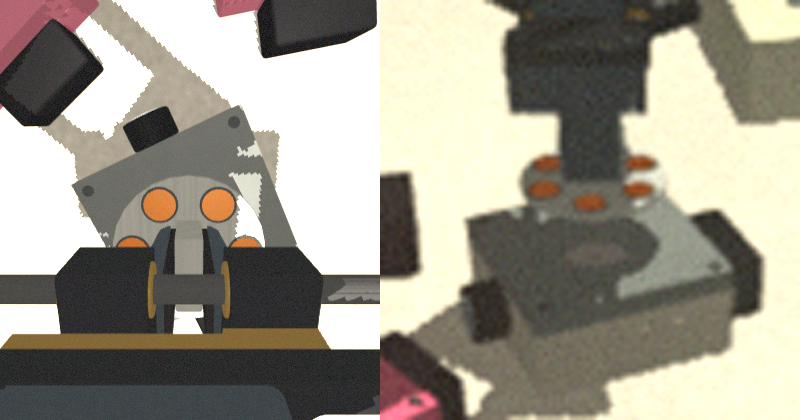

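The wrist view shows two unit screws at (178,191) and (325,122) together with two windows, so one image gives the wheel-to-port offset.

```bash
python3 - <<'E'
from h import *
import pickle
f,g,t,s=pickle.load(open('w4.pkl','rb'))
h=cv2.cvtColor(f['frame'],cv2.COLOR_RGB2HSV)[180:228,225:335]
m=((h[...,0]<22)&(h[...,1]>130)&(h[...,2]>60)).astype('uint8')
n,_,st,c=cv2.connectedComponentsWithStats(m);b=sorted([c[i]+[225,180] for i in range(1,n) if st[i,4]>300],key=lambda q:q[0])
gr=cv2.cvtColor(f['frame'],cv2.COLOR_RGB2GRAY).astype(float)
def dark(u,v,r=8):
    p=gr[v-r:v+r+1,u-r:u+r+1];wt=np.clip(np.median(p)-12-p,0,None);y,x=np.mgrid[-r:r+1,-r:r+1];return u+(wt*x).sum()/wt.sum(),v+(wt*y).sum()/wt.sum()
a1,a2=dark(178,191),dark(325,122);print(b,a1,a2)
p1,p2=w(f,*a1,60),w(f,*a2,60);d=p2-p1;print('screws',p1,p2,np.linalg.norm(d),np.degrees(np.arctan2(d[1],d[0]))-90)
e=d/np.linalg.norm(d);port=(p1+p2)/2+56*np.array([e[1],-e[0],0]);print('port',port)
z=s['ee_pos'][2]-39+35
for z in(108,109,110):
    q=[w(f,*x,z) for x in b];d=q[1]-q[0];e=d/np.linalg.norm(d);print(z,np.linalg.norm(d),'yaw',np.degrees(np.arctan2(d[1],d[0]))-90,'wheel',(q[0]+q[1])/2+28.6*np.array([e[1],-e[0],0]))
E
```

```text
[array([249.11097708, 204.66706876]), array([307.73123487, 204.6283293 ])] (np.float64(177.43422459893048), np.float64(190.61711229946525)) (np.float64(323.52946350043976), np.float64(121.65699208443272))
screws [464.06680854 182.50606574  60.        ] [472.38530844 294.69743213  60.        ] 112.49933392328938 -4.240472442815786
port [524.07275819 234.46096002  60.        ]
108 33.06768813628291 yaw -29.049890865146672 wheel [522.3184666  232.22696735 108.        ]
109 32.87862752381297 yaw -29.04989086514658 wheel [522.09718894 232.34994006 109.        ]
110 32.689566911343064 yaw -29.04989086514658 wheel [521.87591128 232.47291277 110.        ]
```

Request:
send_rows(
  grip=[-1, -1, -1, -1, -1, -1, -1, -1],
  xyz=[
    [0.001, 0.001, -0.005],
    [0.001, 0.001, -0.01],
    [0.001, 0.001, -0.015],
    [0.001, 0.001, -0.02],
    [0.001, 0.001, -0.025],
    [0.001, 0.001, -0.028],
    [0.001, 0.001, -0.03],
    [0.001, 0.001, -0.03],
  ],
  yaw=[0, 0, 0, 0, 0, 0, 0, 0],
)

```text
time_s: 7.12
ee_pos: [523.5, 233.3, 82.0]
ee_rot: [-180.0, -0.0, 151.0]
force: [-0.7, -1.2, -2.7]
gripper_width: 14.0
gripper_force: 25.0
```

Request:
send_rows(
  grip=[-1, -1, -1, -1],
  xyz=[
    [0, 0, -0.001],
    [0, 0, -0.002],
    [0, 0, -0.003],
    [0, 0, -0.003],
  ],
  yaw=[0, 0, 0, 0],
)

```text
time_s: 7.45
ee_pos: [523.8, 233.4, 79.6]
ee_rot: [180.0, 0.0, 151.0]
force: [0.2, 0.1, -1.1]
gripper_width: 14.1
gripper_force: 25.0
```

Request:
send_rows(
  grip=[-1, -1, -1, -1],
  xyz=[
    [0, 0, -0.001],
    [0, 0, -0.002],
    [0, 0, -0.002],
    [0, 0, -0.002],
  ],
  yaw=[0, 0, 0, 0],
)

```text
time_s: 7.78
ee_pos: [523.7, 233.4, 77.6]
ee_rot: [-180.0, -0.0, 151.0]
force: [0.5, -0.6, -1.7]
gripper_width: 14.0
gripper_force: 25.0
```

Request:
send_rows(
  grip=[-1, -1, -1],
  xyz=[
    [0, 0, -0.0007],
    [0, 0, -0.0015],
    [0, 0, -0.0015],
  ],
  yaw=[0, 0, 0],
)

```text
time_s: 8.03
ee_pos: [523.7, 233.4, 76.0]
ee_rot: [-180.0, -0.0, 151.0]
force: [0.1, 0.8, -3.1]
gripper_width: 13.7
gripper_force: 25.0
```

Request:
send_rows(
  grip=[-1, -1, -1],
  xyz=[
    [0, 0, -0.0005],
    [0, 0, -0.001],
    [0, 0, -0.001],
  ],
  yaw=[0, 0, 0],
)

```text
time_s: 8.28
ee_pos: [523.7, 233.4, 75.0]
ee_rot: [-180.0, -0.0, 151.0]
force: [0.1, -0.7, -2.9]
gripper_width: 14.0
gripper_force: 25.0
```

Request:
send_rows(
  grip=[-1, -1, -1, -1],
  xyz=[
    [0, 0, -0.0005],
    [0, 0, -0.001],
    [0, 0, -0.0015],
    [0, 0, -0.0015],
  ],
  yaw=[0, 0, 0, 0],
)

```text
time_s: 8.62
ee_pos: [523.7, 233.4, 73.5]
ee_rot: [-180.0, -0.0, 151.0]
force: [0.5, -0.4, -1.7]
gripper_width: 13.6
gripper_force: 25.0
```

Request:
send_rows(
  grip=[-1, -1, -1, -1],
  xyz=[
    [0, 0, -0.0005],
    [0, 0, -0.001],
    [0, 0, -0.0015],
    [0, 0, -0.0015],
  ],
  yaw=[0, 0, 0, 0],
)

```text
time_s: 8.95
ee_pos: [523.7, 233.4, 72.0]
ee_rot: [-180.0, -0.0, 151.0]
force: [0.7, -0.3, -2.2]
gripper_width: 13.9
gripper_force: 25.0
```

The tang is in the slot and there is no contact force. I'll continue down in small steps.

Request:
send_rows(
  grip=[-1, -1, -1, -1],
  xyz=[
    [0, 0, -0.0005],
    [0, 0, -0.001],
    [0, 0, -0.0015],
    [0, 0, -0.0015],
  ],
  yaw=[0, 0, 0, 0],
)

```text
time_s: 9.28
ee_pos: [523.7, 233.4, 70.5]
ee_rot: [-180.0, -0.0, 151.0]
force: [0.5, 0.5, -2.8]
gripper_width: 13.8
gripper_force: 25.0
```

Request:
send_rows(
  grip=[-1, -1, -1],
  xyz=[
    [0, 0, -0.0004],
    [0, 0, -0.0008],
    [0, 0, -0.0008],
  ],
  yaw=[0, 0, 0],
)

```text
time_s: 9.53
ee_pos: [523.7, 233.4, 69.8]
ee_rot: [-180.0, -0.0, 151.0]
force: [-0.7, -0.6, -1.6]
gripper_width: 13.7
gripper_force: 25.0
```

Request:
send_rows(
  grip=[-1, -1, -1],
  xyz=[
    [0, 0, -0.0004],
    [0, 0, -0.0008],
    [0, 0, -0.0008],
  ],
  yaw=[0, 0, 0],
)

```text
time_s: 9.78
ee_pos: [523.8, 233.5, 69.6]
ee_rot: [180.0, 0.0, 151.0]
force: [-1.5, -0.9, 3.1]
gripper_width: 13.9
gripper_force: 25.0
```

Request:
send_rows(
  grip=[-1, -1, -1],
  xyz=[
    [0, 0, -0.0002],
    [0, 0, -0.0004],
    [0, 0, -0.0004],
  ],
  yaw=[0, 0, 0],
)

```text
time_s: 10.03
ee_pos: [523.8, 233.4, 69.6]
ee_rot: [180.0, 0.0, 151.0]
force: [-2.6, -0.8, 6.1]
gripper_width: 14.0
gripper_force: 25.0
```

The disc has seated at TCP 69.6 mm under a light load, which agrees with the home height. Next I'll release it and look.

Request:
send_rows(
  grip=[-0.68, -0.5, -0.3, 0, 0, 0, 0],
  xyz=[
    [0, 0, 0],
    [0, 0, 0],
    [0, 0, 0],
    [0, 0, 0],
    [0, 0, 0],
    [0, 0, 0],
    [0, 0, 0],
  ],
  yaw=[0, 0, 0, 0, 0, 0, 0],
  grip_force=5,
)

```text
time_s: 10.62
ee_pos: [523.8, 233.4, 68.5]
ee_rot: [180.0, -0.0, 151.0]
force: [-1.0, -0.3, 0.4]
gripper_width: 45.1
gripper_force: 0.0
```

Request:
send_rows(
  grip=[0, 0, 0, 0, 0, 0, 0, 0],
  xyz=[
    [0, 0, 0.01],
    [0, 0, 0.03],
    [0, 0, 0.055],
    [0, 0, 0.08],
    [0, 0, 0.11],
    [0, 0, 0.14],
    [0, 0, 0.15],
    [0, 0, 0.15],
  ],
  yaw=[0, 0, 0, 0, 0, 0, 0, 0],
)

```text
time_s: 11.28
ee_pos: [525.4, 234.1, 222.3]
ee_rot: [179.7, 0.3, 151.0]
force: [0.5, -0.1, 0.2]
gripper_width: 45.9
gripper_force: 0.0
```

```bash
python3 - <<'E'
from h import *
import pickle
f=grab('wrist','w5.png');g=grab('side','s5.png');s=env.state();pickle.dump((f,g,s),open('w5.pkl','wb'))
print(s['time_s'],s['ee_pos'],s['ee_rot'],s['force'],s['gripper_width'])
h=cv2.cvtColor(f['frame'],cv2.COLOR_RGB2HSV);m=((h[...,0]<22)&(h[...,1]>130)&(h[...,2]>60)).astype('uint8')
n,_,st,c=cv2.connectedComponentsWithStats(m)
print([(c[i].round(1),st[i,4],w(f,*c[i],65).round(1)) for i in range(1,n) if st[i,4]>100])
u,v=map(int,pix(g,[523,233,65]))
b=cv2.resize(g['frame'][v-50:v+50,u-50:u+50,::-1],(420,420),interpolation=cv2.INTER_CUBIC)
o=np.hstack([f['frame'][:,90:470,::-1],b]);cv2.imwrite('pics/c5.png',np.clip(o*1.4,0,255).astype('uint8'))
E
```

```text
11.3833 [523.26148223 233.18202254 217.99663559] [-1.79957875e+02 -3.36696581e-02  1.50979835e+02] [-0.29480638  0.02657456 -0.65389764] 45.438630987846814
[(array([259.8, 165.9]), np.int32(262), array([490.2, 233.6,  65. ])), (array([292. , 165.9]), np.int32(253), array([506.3, 262.5,  65. ])), (array([244.4, 193. ]), np.int32(238), array([507. , 205.3,  65. ])), (array([307.3, 193. ]), np.int32(239), array([539.1, 262.9,  65. ])), (array([260.5, 219.4]), np.int32(207), array([540.3, 205.7,  65. ])), (array([291.4, 219.3]), np.int32(205), array([556.3, 234.6,  65. ])), (array([180.7, 289.3]), np.int32(539), array([568.2,  84.9,  65. ])), (array([376.3, 289.5]), np.int32(539), array([677.5, 279.5,  65. ])), (array([334.9, 340.1]), np.int32(5139), array([715. , 208.1,  65. ]))]
```

View pics/c5.png

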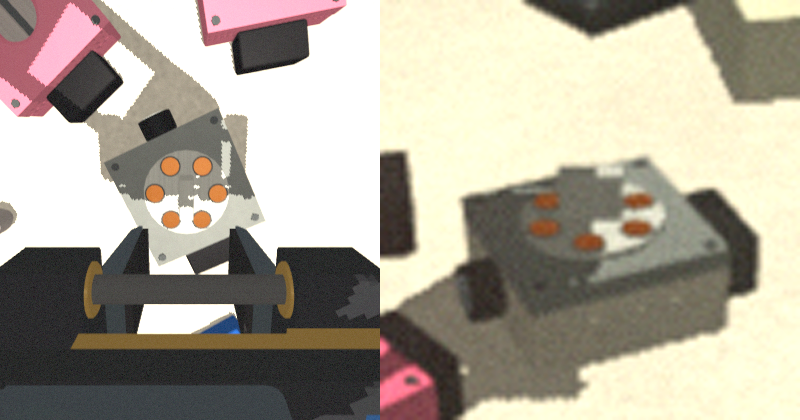

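The disc lies flat on the unit's top and is centred at (523.2, 234.1), matching the port. The window spacing fits a disc top at z = 65 mm, and the gripper is clear.

Request:
send_rows(
  grip=[0, 0, 0, 0, 0, 0],
  xyz=[
    [0, 0, 0],
    [0, 0, 0],
    [0, 0, 0],
    [0, 0, 0],
    [0, 0, 0],
    [0, 0, 0],
  ],
  yaw=[0, 0, 0, 0, 0, 0],
)

```text
time_s: 11.88
ee_pos: [523.7, 233.4, 218.3]
ee_rot: [-180.0, -0.0, 151.0]
force: [0.0, -0.7, 0.0]
gripper_width: 46.1
gripper_force: 0.0
```

```bash
python3 -c "
from workcell import env
print(env.job_done())"
```

```text
the job is handed in; nothing more can be done
None
```

The job is handed in at 11.9 s: the filter wheel is in the port, flat on the unit's top with its tang in the slot, released with the gripper clear; seating force was about 6 N, and no verdict came back.

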